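# Nudge a ring nut into its kitting pocket and shut the retaining gate

### The job

On the kitting jig, nudge the loose steel ring nut across the deck with the closed fingertips until it drops flat into the round pocket beside the fence, then push the red gate fully home over it, lean on it there with a steady push of about 10 N for a second to bed it against its stop, and move the hand clear. Only push, lightly: never grip or lift the nut or squeeze the gate, and keep every push against the nut, the gate and the jig under 15 N. Leave the brass bushing, the grey junction box and the steel coupling where they are.

Things in the scene. Friction and masses are not known exactly. Their poses are not given: they have to be found in the camera images.
- jig: Fixed aluminium kitting jig, its deck a flat plate 170 mm (jig x) by 310 mm (jig y), top 16 mm above the table. Origin: centre of its underside; z up; -x faces the robot at yaw 0 (yawed up to 20 degrees). A dark guide block for the gate (14 x 60 mm, 14 mm high) stands on the deck centred at jig x +4, y +123 mm; -y of the pocket the deck is open
- fence (a point): A point on the working face (looking to jig -x) of the dark steel fence, mid-length, half-way up: jig x +55, y 0 mm, 7 mm above the deck. The fence is 12 mm thick, 14 mm high above the deck and runs along jig y over the jig's whole length
- pocket (a point): Centre of the mouth of the round pocket, at deck level: jig x = +33, y = +50 mm, so that a nut sliding in touch with the fence passes exactly over it. The pocket is 47 mm across and 8 mm deep with a flat floor; the fence slightly overhangs its far edge
- nut_center (a point): Centre (half-way up) of the loose slotted steel ring nut: round, 44 mm across, 14 mm thick, bore closed by a yellow plug, 90 to 155 g. It lies flat on the deck, centre 7 mm above it; seated in the pocket its centre is 1 mm below deck level and its top 6 mm above. It drops in only within about 1.5 mm of concentric with the pocket. Its axis is z; its yaw means nothing
- gate (a joint): Travel of the red sliding gate (m): 0 fully open (towards jig +y), 0.035 fully home at its hard stop, its tongue over the +y half of the pocket. It slides along jig -y with about 4 N of friction and stays where left; it starts 0 to 10 mm from open. The tongue is 34 mm wide, underside 8 mm above the deck: it clears a seated nut, but is blocked by one lying on the deck
- gate_tab (a point): Nominal middle of the outer face (looking to jig +y) of the gate's red push tab, 31 mm above the deck; fully home it is at jig x +33, y +96 mm. The tab is clamped in a slot: its real face stands up to 5 mm nearer or farther along jig y, differently each time, so feel for it. Tab: 34 mm wide (x), 10 mm thick, from 13 to 48 mm above the deck. Push it towards jig -y; beyond it is free
- bushing_center (a point): Centre of a loose brass bushing, 30 mm across and 24 mm high, standing on the deck on the robot's side of the pocket: leave it
- junction_box_center (a point): Centre of a loose grey steel junction box, open on top, 100 x 100 x 45 mm, on the table behind the fence: leave it
- coupling_center (a point): Centre of a loose steel conduit coupling, an upright tube 42 mm across and 55 mm high, on the table off the jig's -y end: leave it
There are look-alikes about, which are no part of the job. Of the things that look like the part that bears nut_center, the middle-sized one is meant.

How it is judged (in metres and radians):
On the way, in this order (a step that is already met when the one before it is completed fails the run):
1. the nut has dropped flat into the pocket (horizontal distance between nut_center and pocket below 0.004 m and z of nut_center in the frame of jig below 0.0165 m and angle between nut_center's own z axis and vertical below 0.06 rad), for 0.2 s.
2. the gate is held fully home with a steady push of 7 to 15 N (value of joint gate above 0.0335 m and contact force between the fingers and gate above 7 N), for 0.5 s.
At the end, for the whole second after the job is handed in: The nut lies flat in the pocket (within 4 mm of its centre, centre no higher than 0.5 mm above deck level, tilted less than 0.06 rad), the gate is home (joint above 0.0335 m), and the bushing, junction box and coupling are within 10 mm of where they started (all of step 1 and value of joint gate above 0.0335 m and distance of each of bushing_center, junction_box_center, coupling_center from where it was at the start of the episode below 0.01 m); the robot touches nothing.
It fails at once if the nut is lifted more than 6 mm off the deck (z of nut_center in the frame of jig above 0.029 m).
It fails at once if the robot presses on the nut with more than 15 N (contact force between any of the fingers, the arm and nut above 15 N).
It fails at once if the robot presses on the gate with more than 15 N (contact force between any of the fingers, the arm and gate above 15 N).
It fails at once if the robot presses on the jig with more than 15 N (contact force between any of the fingers, the arm and jig above 15 N).
It fails at once if the bushing, junction box or coupling is shoved aside by more than 10 mm (distance of any of bushing_center, junction_box_center, coupling_center from where it was at the start of the episode above 0.01 m).
It also fails if it takes over 72 s, if anything falls off the work surface, if the arm or the gripper's body presses on something with over 40 N, if the wrist force passes 120 N, or if a joint passes its speed limit or range.

### The arm

A 7-joint arm with a two-finger parallel gripper is mounted at the origin on the work surface. World frame = base frame: x ahead of the robot, y to its left, z up, the work surface at z = 0. Lengths are in m, angles in degrees, forces in N, time in s.
With the tool pointing down it reaches from about 0.425 to 0.875 m from the base axis. Payload 4.7 kg.
Tool frame: the origin (TCP) lies midway between the tips of the shut fingers; the grasp point (between the pads) lies env.grip_point_offset behind it (env.grip_point_offset is the distance from the TCP to the grasp point, in m); x points along the fingers, y is the direction in which the jaws open and shut, and the axes are right-handed (so a half turn about x gives the same grasp; the last joint's range is limited). The gripper opens to 87 mm and grips with 3 to 60 N. Pads are 19 mm wide; open, the fingers measure 117 mm over their backs; the gripper's body (75 mm by 190 mm) begins 51 mm behind the grasp point.
Start: joints at [74.146, 18.392, -4.016, 83.108, 1.295, 78.541, -3.26], TCP at [0.186, -0.623, 0.223] pointing down, gripper open.
Joint ranges: [-163.93, 163.93], [-17.29, 119.83], [-79.2, 71.16], [3.27, 140.29], [-89.18, 269.18], [5.43, 117.66], [-154.24, 154.24]. Speed limits (degrees/s): [147.25, 147.25, 180, 180, 180, 180, 180].

### API

Orientations are given as [roll, pitch, yaw] about the fixed x, y, z axes, in that order (R = Rz(yaw) Ry(pitch) Rx(roll)).
In Python, from cell import readout, read_camera, camera_params, sign_off, spot_in, pinpoint, env gives the robot as it stands.
- The arm moves only by the shell command python3 -m pendant 'ROWS' [OPENING] [FORCE]. ROWS is a JSON object of lists of equal length, an entry for each row: "xyz": the shift along the world's x, y, z in m, a list of three; "turn": the turn about the world's z in rad. A call has 1 to 10 rows; each row shifts and turns the pose as measured when the row begins; what a row does not reach is not made up. A row lasts 1/8 s, in which the tool goes at most 62.5 mm and 10.7 degrees, less where a joint would pass 70% of its speed; a pose out of reach is approached as far as the arm can. A call is refused whole if a number of a shift passes 0.0625 or a number of a turn 0.188, either way. A call with a gripper value outside its range is refused whole. OPENING is the opening, from 0 (shut) to 1 (fully open), set as the call begins (- or left out, the last holds). The fingers move at their own pace and stop on an object; FORCE is the grip in N (left out, the last holds). Time passes only in rows, so rows that do not move let the fingers close. It gives the time, the measured TCP pose, the force and the opening at its end, in the units of the state.
- readout.get_obs(): the state, without advancing time (a new reading comes with each control period).
- read_camera(name): name is "scene" or "side" or "wrist"; returns the picture (400x640x3 uint8, red, green, blue); there is no depth.
- camera_params(name): a dict with "fx", "fy", "cx", "cy" (pixels), "k1" (the pictures are not rectified: a ray, as slopes to the right and down, at radius r is drawn at 1 + k1 r^2 times it, then the intrinsics apply), "rvec" (rotation vector, rad) and "tvec" (3), from world to camera coordinates, as OpenCV has them; the wrist camera has in their place "hand_eye" (4x4, takes a point from camera to tool coordinates, whose origin is the TCP and whose axes are the tool frame's). Camera axes: x right, y down, z forward; pixel columns grow to the right and rows downward; lengths in m; the calibration is good to about 2 mm. A picture is of the moment at which its call begins: read the wrist's pose just before it. camera_params takes no time and is no camera call.
- sign_off(): hands the job in, once; it reports no verdict.
Trained networks look in the newest picture that a camera, given by its name, has taken for a name from the list of things; names that differ only in an ending like _2 or _b are one class to them, and where a whole thing is asked for, a point or a joint stands for the part that bears it (a point fixed in the world has none). Each returns a list of dicts, best first, with "score" (0 to 1); they miss things now and then, are a little off and sometimes report something else, mostly with a low value. They report only what shows in the picture. A call takes as long as a camera call. They do not tell look-alikes from the thing itself.
- spot_in(camera, name): "at" ([x, y, z] in m, in the coordinates of the camera as it stood for that picture, good to about 4 mm: the middle of the surface that is visible of it).
- pinpoint(camera, name): "at" ([x, y, z] in m, in the coordinates of the camera as it stood for that picture, good to about 4 mm: a listed point, or the origin of a listed thing).
The state is a dict: "time_s": time; "qpos": joint angles; "joint_velocities": joint speeds; "effort": joint torques, N m; "tool_pos": TCP position; "tool_rot": TCP orientation; "force": force on the tool from outside, world axes, zero at the start; "wrist_torque": the same for the moment, N m; "grip_width": finger opening in m.
Only numpy, scipy, OpenCV 4.12 (cv2) and the standard library are available. Lean on these libraries where they do the work, as an engineer would, in place of code of your own. Each camera call takes 0.05 s, during which the arm holds its last target.

## Working session

There is one attempt and no reset: what is moved stays moved. The work goes in short steps, Python scripts to look and compute and a shell command to move; the robot and the scene stay as the last step left them, time stands still between calls to the robot, and variables do not carry over. Pictures are saved under pics/ and viewed, and the job is handed in when it is done.

```bash
ls; mkdir -p pics; cat > h.py <<'E'
import numpy as np, cv2
from cell import readout, read_camera, camera_params, sign_off, spot_in, pinpoint, env
from scipy.spatial.transform import Rotation as R
def cam(n,o=None):
    p=camera_params(n)
    if n=='wrist':
        o=o or readout.get_obs()
        T=np.eye(4);T[:3,:3]=R.from_euler('xyz',o['tool_rot'],degrees=True).as_matrix();T[:3,3]=o['tool_pos']
        return p,T@np.array(p['hand_eye'])
    T=np.eye(4);T[:3,:3]=cv2.Rodrigues(np.array(p['rvec'],float))[0];T[:3,3]=np.ravel(p['tvec'])
    return p,np.linalg.inv(T)
def w(T,a): return (T@np.r_[a,1])[:3]
def ray(p,T,u,v):
    xd=(u-p['cx'])/p['fx'];yd=(v-p['cy'])/p['fy'];x,y=xd,yd
    for _ in range(30):
        f=1+p['k1']*(x*x+y*y);x,y=xd/f,yd/f
    return T[:3,3],T[:3,:3]@np.array([x,y,1])
def atz(p,T,u,v,z):
    o,d=ray(p,T,u,v);return o+d*(z-o[2])/d[2]
def proj(p,T,X):
    c=np.linalg.inv(T)@np.r_[X,1];x,y=c[:2]/c[2];f=1+p['k1']*(x*x+y*y)
    return np.array([p['fx']*x*f+p['cx'],p['fy']*y*f+p['cy']])
def snap(n,f):
    o=readout.get_obs();im=read_camera(n);cv2.imwrite(f'pics/{f}.png',im[:,:,::-1]);p,T=cam(n,o);return im,p,T
E
python3 - <<'E'
from h import *
o=readout.get_obs();print({k:np.round(v,3) for k,v in o.items()},env.grip_point_offset)
for n in ['scene','side','wrist']:
    im,p,T=snap(n,n+'0');print(n,T.round(3).tolist(),p['fx'])
    for nm in ['jig','fence','pocket','nut_center','gate_tab','bushing_center','junction_box_center','coupling_center']:
        for d in pinpoint(n,nm): print(nm,round(d['score'],2),w(T,d['at']).round(4),proj(p,T,w(T,d['at'])).round())
E
```

```text
pics
{'time_s': np.float64(0.0), 'qpos': array([74.145, 18.438, -4.016, 83.176,  1.294, 78.539, -3.26 ]), 'joint_velocities': array([-0.057, -0.096, -0.084, -0.011,  0.009,  0.012,  0.05 ]), 'effort': array([ 0.0000e+00, -4.9129e+01, -4.0400e-01, -3.1252e+01, -6.4000e-02,
        4.4000e-02,  0.0000e+00]), 'tool_pos': array([ 0.186, -0.622,  0.221]), 'tool_rot': array([-87.515,  89.892, 109.15 ]), 'force': array([-0.436,  0.145,  0.32 ]), 'wrist_torque': array([-0.018,  0.004,  0.008]), 'grip_width': np.float64(0.087)} 0.0187
scene [[0.851, 0.38, -0.362, 0.876], [0.525, -0.608, 0.596, -0.498], [0.006, -0.697, -0.717, 0.658], [0.0, 0.0, 0.0, 1.0]] 472.9217889505857
jig 0.98 [ 5.323e-01 -2.430e-02  1.000e-04] [291. 212.]
fence 0.71 [ 0.5838 -0.0158  0.0228] [317. 212.]
pocket 0.66 [0.5615 0.0273 0.015 ] [319. 195.]
nut_center 0.88 [ 0.3657 -0.1638  0.0088] [172. 221.]
nut_center 0.72 [ 0.3814 -0.0786  0.0075] [210. 196.]
nut_center 0.57 [ 0.4883 -0.1008  0.0259] [246. 220.]
nut_center 0.29 [ 0.5332 -0.2645  0.0274] [204. 299.]
gate_tab 0.97 [0.5575 0.1042 0.0472] [338. 158.]
bushing_ce
[... 507 characters left out ...]
0, 0.0, 1.0]] 389.4797277057697
jig 0.82 [ 0.5335 -0.0201 -0.0015] [303. 240.]
fence 0.65 [ 0.5856 -0.016   0.0262] [324. 216.]
pocket 0.84 [0.5633 0.0352 0.0139] [298. 212.]
nut_center 0.7 [ 0.4869 -0.1013  0.0244] [311. 268.]
nut_center 0.7 [ 0.3811 -0.08    0.0065] [246. 300.]
nut_center 0.56 [ 0.3678 -0.1698  0.011 ] [272. 345.]
gate_tab 0.67 [0.5595 0.1053 0.0509] [274. 181.]
bushing_center 0.62 [0.4751 0.0493 0.0268] [253. 222.]
junction_box_center 0.73 [0.6952 0.0309 0.0228] [351. 185.]
coupling_center 0.74 [ 0.5283 -0.2652  0.0258] [409. 322.]
wrist [[0.286, -0.93, -0.233, 0.249], [-0.958, -0.277, -0.068, -0.604], [-0.001, 0.243, -0.97, 0.385], [0.0, 0.0, 0.0, 1.0]] 333.7314193973936
```

View pics/scene0.png

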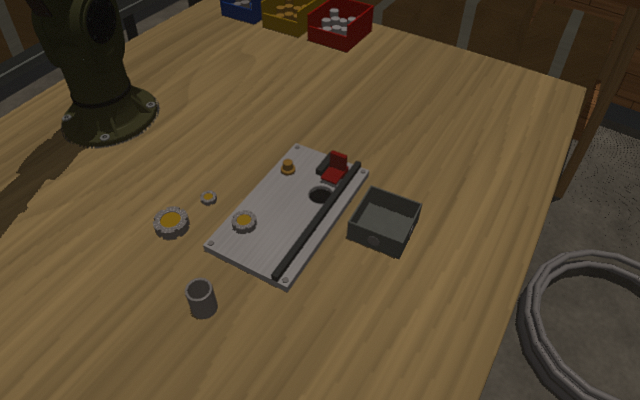

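View pics/side0.png

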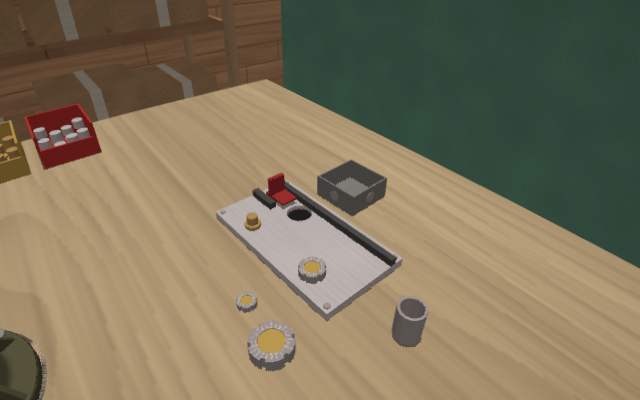

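The scene picture shows three ring nuts: the large one at (172,221) and the small one at (208,197), both on the table, and the middle-sized one at (244,221) on the deck. The one on the deck fits the description. I'll confirm it in an enlarged crop and pick out the jig corners.

```bash
python3 - <<'E'
import cv2
a=cv2.imread('pics/scene0.png')[135:295,150:400];cv2.imwrite('pics/sc.png',cv2.resize(a,None,fx=3.2,fy=3.2,interpolation=cv2.INTER_CUBIC))
a=cv2.imread('pics/side0.png')[165:325,205:415];cv2.imwrite('pics/sd.png',cv2.resize(a,None,fx=3.7,fy=3.7,interpolation=cv2.INTER_CUBIC))
E
```

```text
(no output)
```

View pics/sc.png

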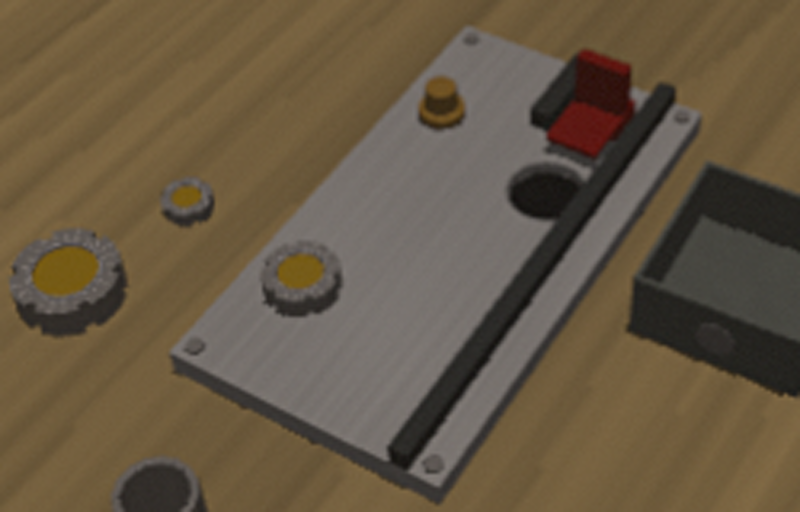

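View pics/sd.png

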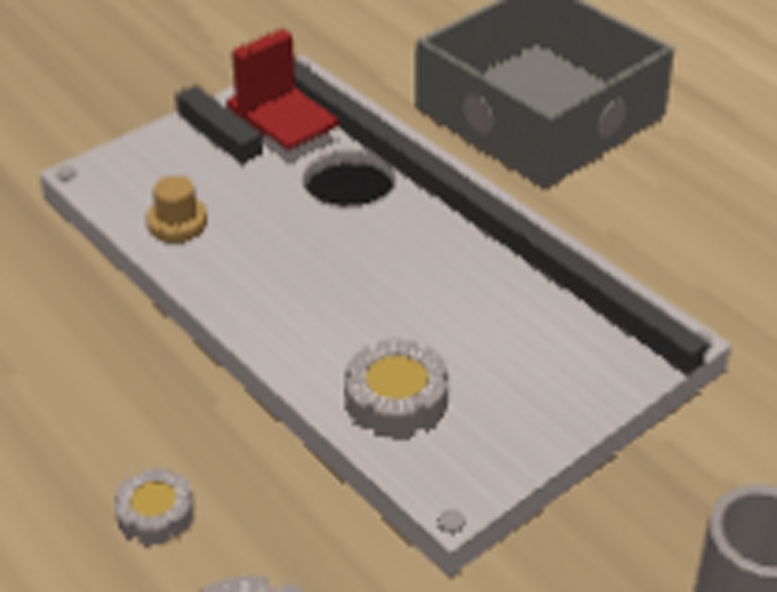

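The crop confirms it: the middle-sized nut on the deck, crop (300,278) in the scene and (397,385) in the side view, is the one meant. Next I'll fit the jig pose from its corners.

```bash
cat > fit.py <<'E'
from h import *
from scipy.optimize import least_squares
def J(q,x,y,z):
    c,s=np.cos(q[2]),np.sin(q[2]);return np.array([q[0]+c*x-s*y,q[1]+s*x+c*y,z])
obs={'scene':[(-85,155,296.2,143.8),(-85,-155,204,245.6),(85,-155,287.8,287.5),(85,155,368,171.9)],
'side':[(-85,155,216.6,213.6),(-85,-155,326.4,316.4),(85,-155,401.8,259.6)]}
def go(names):
    C={n:cam(n) for n in names}
    def r(q): return np.concatenate([proj(*C[n],J(q,a/1e3,b/1e3,.016))-[u,v] for n in names for a,b,u,v in obs[n]])
    s=least_squares(r,[.53,-.02,0]);return s.x,r(s.x)
if __name__=='__main__':
    for ns in (['scene'],['side'],['scene','side']):
        q,r=go(ns);print(ns,q.round(4),np.degrees(q[2]).round(2),r.round(1))
    print('pocket',J(q,.033,.05,.016),'tab home',J(q,.033,.096,.047))
    for n,u,v in (('scene',150+302/3.2,135+272/3.2),('side',205+397/3.7,165+378/3.7)):
        X=atz(*cam(n),u,v,.030);c,s=np.cos(q[2]),np.sin(q[2]);d=X[:2]-q[:2];print('nut',X,'jig',c*d[0]+s*d[1],-s*d[0]+c*d[1])
E
python3 fit.py
```

```text
['scene'] [ 0.5338 -0.0222  0.0459] 2.63 [-0.4 -0.6 -1.   0.3 -0.   0.6  1.6 -1.3]
['side'] [ 0.5305 -0.0238  0.0391] 2.24 [-1.2 -1.  -0.1 -0.1  1.2  0.3]
['scene', 'side'] [ 0.5324 -0.0225  0.0421] 2.41 [-0.7 -0.8 -1.9 -0.2 -1.3  0.3  1.1 -1.3 -0.8 -1.6  0.7 -1.4  1.4 -0.9]
pocket [0.56327193 0.02885037 0.016     ] tab home [0.56133775 0.07480969 0.047     ]
nut [ 0.48915018 -0.10542492  0.03      ] jig -0.04670213185003731 -0.08103990907871143
nut [ 0.48683556 -0.10588665  0.03      ] jig -0.04903412378959758 -0.08140390774977846
```

```bash
python3 - <<'E'
from h import *
o=readout.get_obs();M=R.from_euler('xyz',o['tool_rot'],degrees=True).as_matrix();print(M.round(3),o['tool_pos'],o['time_s'])
E
```

```text
[[-0.     0.287 -0.958]
 [-0.    -0.958 -0.287]
 [-1.     0.     0.   ]] [ 0.18634886 -0.62272787  0.22260112] 1.35
```

View pics/wrist0.png

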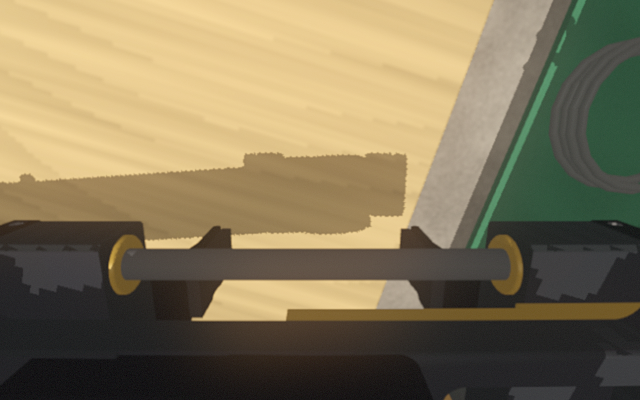

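```bash
python3 -m pendant '{"xyz":[[0.03,0.05,0.003],[0.03,0.05,0.003],[0.03,0.05,0.003],[0.03,0.05,0.003],[0.03,0.05,0.003],[0.03,0.05,0.003],[0.03,0.05,0.003],[0.03,0.05,0.003],[0.03,0.05,0.003],[0.03,0.05,0.003]],"turn":[-0.025,-0.025,-0.025,-0.025,-0.025,-0.025,-0.025,-0.025,-0.025,-0.025]}' 0 20
```

```text
time_s: 2.6
tool_pos: [0.4895, -0.1106, 0.2544]
tool_rot: [114.1, 89.6, -64.7]
force: [1.1, -1.6, 0.0]
grip_width: 0.0016
```

```bash
python3 -m pendant '{"xyz":[[-0.013,0.025,0],[-0.013,0.025,0],[-0.013,0.02,0],[0,0,0],[0,0,0]],"turn":[0,0,0,0,0]}'
python3 - <<'E'
from h import *
o=readout.get_obs();M=R.from_euler('xyz',o['tool_rot'],degrees=True).as_matrix();print(M.round(3),o['tool_pos'],o['grip_width'],o['time_s'],o['force'])
im,p,T=snap('wrist','w1')
for nm in ['jig','fence','pocket','nut_center','gate_tab','bushing_center']:
    for d in pinpoint('wrist',nm): print(nm,round(d['score'],2),w(T,d['at']).round(4),proj(p,T,w(T,d['at'])).round())
E
```

```text
time_s: 3.22
tool_pos: [0.4522, -0.0327, 0.2555]
tool_rot: [134.9, 89.5, -43.2]
force: [-0.5, 0.3, 0.5]
grip_width: 0.0007
[[ 0.007  0.033 -0.999]
 [-0.006 -0.999 -0.033]
 [-1.     0.007 -0.007]] [ 0.45217894 -0.03266648  0.25552798] 0.0007372277066989023 3.225 [-0.54647549  0.26273317  0.49436659]
jig 0.62 [ 0.5248 -0.0138  0.    ] [301. 110.]
jig 0.2 [ 0.4874 -0.1051  0.0259] [377. 145.]
fence 0.82 [ 0.5853 -0.0188  0.0205] [306.  53.]
pocket 0.87 [0.5628 0.0321 0.016 ] [260.  74.]
nut_center 0.79 [ 0.489  -0.1052  0.0257] [378. 144.]
nut_center 0.55 [ 0.381  -0.0768  0.005 ] [347. 226.]
gate_tab 0.59 [0.5584 0.1027 0.0485] [188.  72.]
bushing_center 0.88 [0.4727 0.0493 0.029 ] [244. 154.]
```

View pics/w1.png

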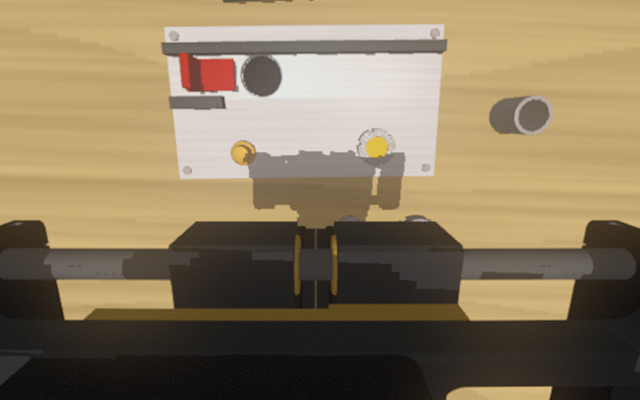

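```bash
cat > m.py <<'E'
from h import *
def measure(f,o):
    im=cv2.imread(f'pics/{f}.png');p,T=cam('wrist',o);cv2.imwrite('pics/%s_c.png'%f,cv2.resize(im[10:200,140:460],None,fx=2.5,fy=2.5,interpolation=cv2.INTER_CUBIC))
    return im,p,T
E
python3 - <<'E'
from m import *
from fit import J
from scipy.optimize import least_squares
im,p,T=measure('w1',readout.get_obs())
hsv=cv2.cvtColor(im,cv2.COLOR_BGR2HSV)
def blob(m):
    n,l,s,c=cv2.connectedComponentsWithStats(m.astype(np.uint8));return [(s[i].tolist(),c[i].round(1).tolist()) for i in range(1,n) if s[i][4]>60]
y=(hsv[...,0]>20)&(hsv[...,0]<33)&(hsv[...,1]>200)&(hsv[...,2]>120);y[200:]=0
print('yellow',blob(y))
d=(hsv[...,2]<90);d[200:]=0;b=blob(d);print('dark',b)
r=((hsv[...,0]<6)|(hsv[...,0]>174))&(hsv[...,1]>150);r[200:]=0;print('red',blob(r))
obs=[(-85,155,180,179),(-85,-155,434.5,177.5),(85,-155,443,25),(85,155,165,27)]
f=lambda q: np.concatenate([proj(p,T,J(q,a/1e3,b/1e3,.016))-[u,v] for a,b,u,v in obs])
s=least_squares(f,[.53,-.02,0]);print(s.x,np.degrees(s.x[2]),f(s.x).round(1))
E
```

```text
yellow []
dark []
red [([179, 53, 12, 37, 293], [184.9, 69.6]), ([198, 60, 37, 31, 980], [217.0, 74.5])]
[ 0.52897033 -0.01956322  0.03988775] 2.2853996776778476 [-0.1  0.  -1.  -0.8  1.7  0.2 -0.7  0.6]
```

View pics/w1_c.png

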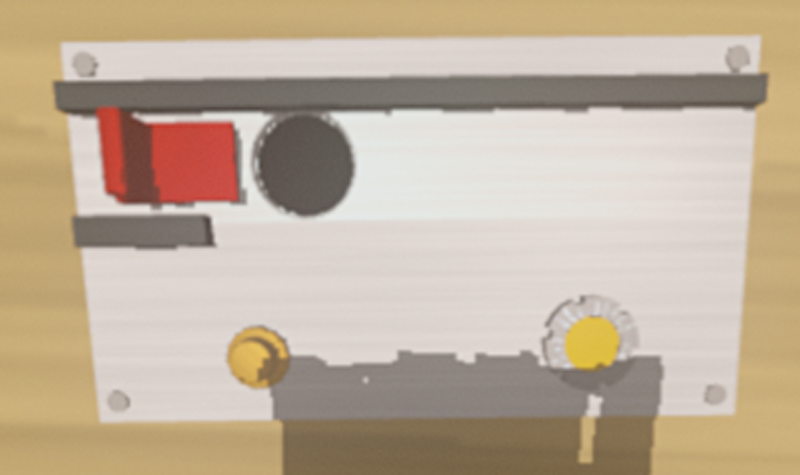

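```bash
python3 - <<'E'
from m import *
p,T=cam('wrist')
print('pocket',atz(p,T,261.6,75.5,.016),'nut',atz(p,T,376.2,146.8,.030), 'bush',atz(p,T,140+258/2.5,10+356/2.5,.028))
print('fence top near edge',atz(p,T,140+60/2.5,10+110/2.5,.030),atz(p,T,140+764/2.5,10+104/2.5,.030))
print('tab top',atz(p,T,140+106/2.5,10+108/2.5,.064),atz(p,T,140+120/2.5,10+195/2.5,.064))
E
```

```text
pocket [0.56054694 0.0313988  0.016     ] nut [ 0.48534204 -0.10231566  0.03      ] bush [0.47392346 0.05142137 0.028     ]
fence top near edge [0.57805719 0.13503392 0.03      ] [ 0.59022487 -0.17023786  0.03      ]
tab top [0.57388683 0.10230856 0.064     ] [0.541106   0.09856448 0.064     ]
```

```bash
python3 -m pendant '{"xyz":[[-0.009,-0.035,-0.03],[-0.008,-0.035,-0.03],[0,0,-0.04],[0,0,-0.04],[0,0,-0.03],[0,0,-0.02],[0,0,-0.015],[0,0,0],[0,0,0]],"turn":[0,0,0,0,0,0,0,0,0]}'
```

```text
time_s: 4.7
tool_pos: [0.4358, -0.1063, 0.0453]
tool_rot: [150.5, 89.3, -27.8]
force: [-0.3, -0.7, 0.0]
grip_width: 0.0002
```

```bash
python3 -m pendant '{"xyz":[[0,0.001,-0.01],[0,0,-0.009],[0,0,0],[0,0,0]],"turn":[0,0,0,0]}'
python3 - <<'E'
from h import *
im,p,T=snap('side','s2');a=im[200:340,180:380,::-1];cv2.imwrite('pics/s2c.png',cv2.resize(a,None,fx=4,fy=4))
E
```

```text
time_s: 5.2
tool_pos: [0.4372, -0.1057, 0.0265]
tool_rot: [150.8, 89.2, -27.5]
force: [-0.5, -0.4, -1.3]
grip_width: 0.0003
```

View pics/s2c.png

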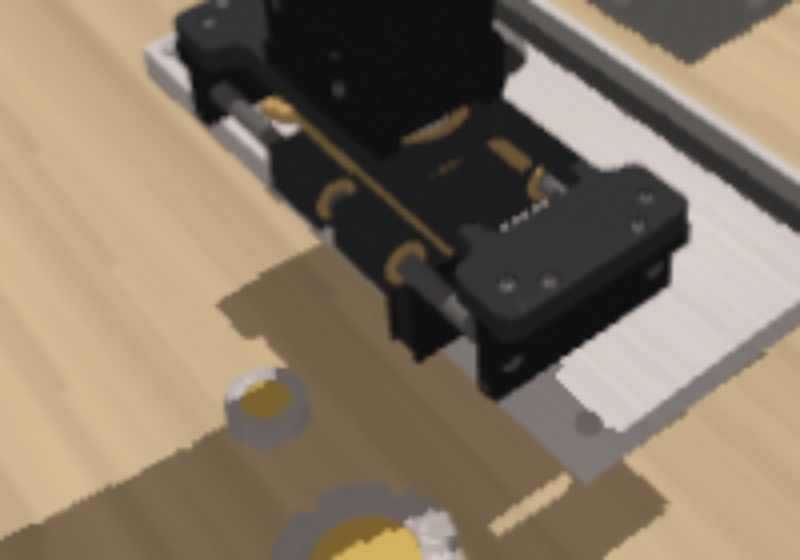

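```bash
python3 -m pendant '{"xyz":[[0.007,0.0003,-0.0005],[0.007,0.0003,0],[0.007,0.0003,0],[0.006,0.0002,0],[0.006,0.0002,0],[0.006,0.0002,0],[0.006,0.0002,0],[0,0,0]],"turn":[0,0,0,0,0,0,0,0]}'
python3 - <<'E'
from h import *
im,p,T=snap('wrist','w2')
E
```

```text
time_s: 6.25
tool_pos: [0.4853, -0.104, 0.0262]
tool_rot: [148.6, 89.2, -29.7]
force: [-0.8, 0.9, -0.8]
grip_width: 0.0003
```

View pics/w2.png

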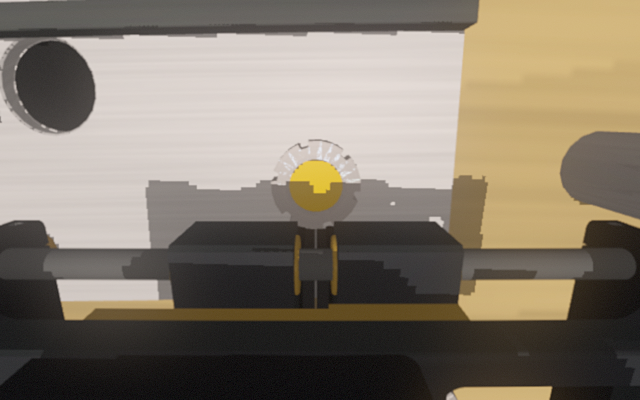

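The nut at (316,185) sits centred ahead of the fingertips. The fence edge is at row ~30 and the pocket at (55,85).

```bash
python3 - <<'E'
from h import *
p,T=cam('wrist');print(readout.get_obs()['tool_pos'])
print('nut',atz(p,T,316,183,.030),'fence top edge',atz(p,T,316,31,.030),'pocket',atz(p,T,54,86,.016))
E
```

```text
[ 0.48507933 -0.10403034  0.02621556]
nut [ 0.51845839 -0.103337    0.03      ] fence top edge [ 0.5862178  -0.10139953  0.03      ] pocket [0.56122927 0.02762944 0.016     ]
```

```bash
python3 -m pendant '{"xyz":[[0.006,0.0002,0],[0.006,0.0002,0],[0.006,0.0002,0],[0.006,0.0002,0],[0.006,0.0002,0],[0.005,0.0002,0],[0.003,0.0001,0],[0.001,0,0],[0,0,0]],"turn":[0,0,0,0,0,0,0,0,0]}'
python3 - <<'E'
from h import *
im,p,T=snap('wrist','w3')
E
```

```text
time_s: 7.42
tool_pos: [0.5262, -0.1027, 0.026]
tool_rot: [145.8, 89.3, -32.5]
force: [-1.3, 1.1, 0.2]
grip_width: 0.0001
```

View pics/w3.png

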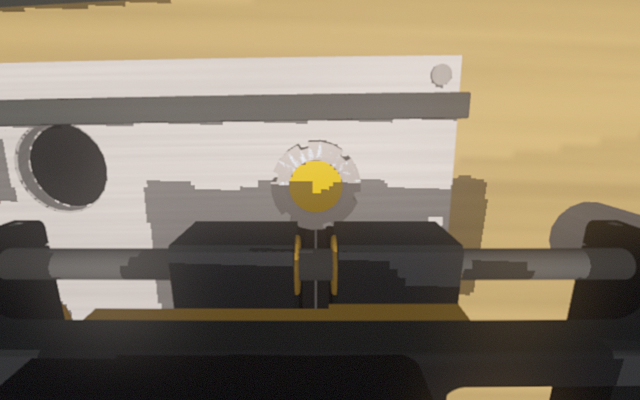

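The nut's edge is at row 140 and the fence at row ~121, so about 6–7 mm is left. I'll creep in from here.

```bash
python3 -m pendant '{"xyz":[[0.002,0.0001,0],[0.002,0.0001,0],[0.001,0,0],[0.001,0,0]],"turn":[0,0,0,0]}';python3 -m pendant '{"xyz":[[0.001,0,0],[0.001,0,0]],"turn":[0,0]}'
```

```text
time_s: 7.98
tool_pos: [0.5322, -0.1026, 0.026]
tool_rot: [144.0, 89.3, -34.4]
force: [-1.5, 0.3, 0.5]
grip_width: 0.0006
time_s: 8.22
tool_pos: [0.5342, -0.1026, 0.026]
tool_rot: [143.5, 89.3, -34.9]
force: [-1.8, 0.1, 0.7]
grip_width: 0.0005
```

```bash
python3 -m pendant '{"xyz":[[0.001,0,0],[0,0,0]],"turn":[0,0]}'
python3 - <<'E'
from h import *
im,p,T=snap('wrist','w4');a=im[80:240,200:440,::-1];cv2.imwrite('pics/w4c.png',cv2.resize(a,None,fx=3.3,fy=3.3))
E
```

```text
time_s: 8.48
tool_pos: [0.5354, -0.1026, 0.026]
tool_rot: [143.9, 89.3, -34.4]
force: [-1.0, 0.2, 0.9]
grip_width: 0.0006
```

View pics/w4c.png

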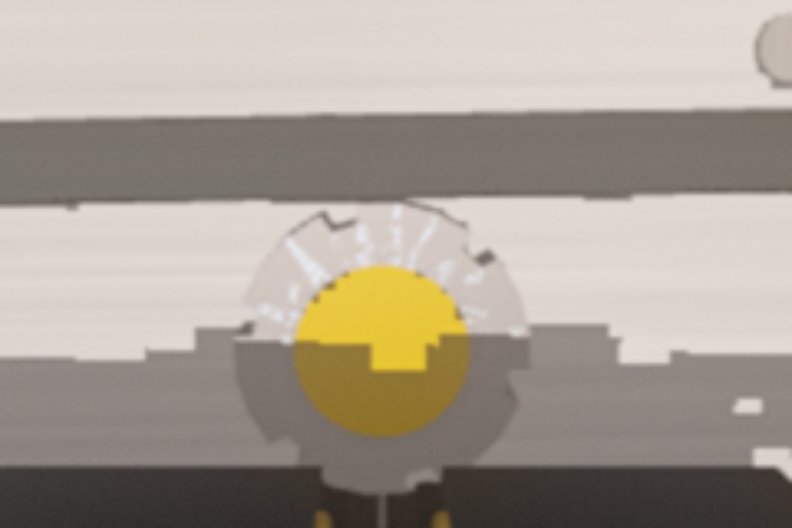

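The nut's upper edge, crop (385,203), all but touches the fence at row ~200.

```bash
python3 -m pendant '{"xyz":[[0.001,0,0]],"turn":[0]}';python3 -m pendant '{"xyz":[[0.001,0,0]],"turn":[0]}'
```

```text
time_s: 8.65
tool_pos: [0.5359, -0.1026, 0.0259]
tool_rot: [141.1, 89.3, -37.3]
force: [-3.4, -0.2, 2.4]
grip_width: 0.0005
time_s: 8.78
tool_pos: [0.536, -0.1026, 0.0258]
tool_rot: [133.5, 89.4, -44.9]
force: [-5.9, 0.9, 4.4]
grip_width: 0.0005
```

```bash
python3 -m pendant '{"xyz":[[-0.006,0,0],[-0.006,0,0],[-0.004,0,0.02],[0,0,0.03],[0,0,0]],"turn":[0,0,0,0,0]}'
python3 -c "
from h import *
o=readout.get_obs();print(o['qpos'])"
```

```text
time_s: 9.4
tool_pos: [0.5214, -0.1025, 0.0801]
tool_rot: [149.5, 89.1, -28.9]
force: [0.3, -0.2, -1.1]
grip_width: 0.0004
[ 37.88208386  12.84011524 -32.90676344 109.27889786   8.49097461
  59.31629103 -86.94657401]
```

```bash
python3 -m pendant '{"xyz":[[0.005,-0.005,0],[0.005,-0.005,0],[0.005,-0.005,0],[0.005,-0.005,0],[0.005,-0.006,0],[0.005,-0.006,0],[0.005,-0.006,0],[0.004,-0.004,0],[0,0,0]],"turn":[0.174,0.174,0.174,0.174,0.174,0.174,0.174,0.174,0]}'
python3 - <<'E'
from h import *
o=readout.get_obs();M=R.from_euler('xyz',o['tool_rot'],degrees=True).as_matrix();print(M.round(3),o['tool_pos'],o['qpos'],np.degrees(np.arctan2(M[1,1],M[0,1])))
im,p,T=snap('wrist','w5')
E
```

```text
time_s: 10.52
tool_pos: [0.5606, -0.146, 0.0824]
tool_rot: [143.6, 88.9, 47.6]
force: [-0.1, 0.5, 0.7]
grip_width: 0.0004
[[ 0.013  0.994 -0.105]
 [ 0.015 -0.105 -0.994]
 [-1.     0.012 -0.016]] [ 0.56064536 -0.14598678  0.08237047] [ 48.81709016  21.18033436 -42.98037558 101.99521474  15.08217618
  62.35079709  -5.16351398] -6.027128667830208
```

View pics/w5.png

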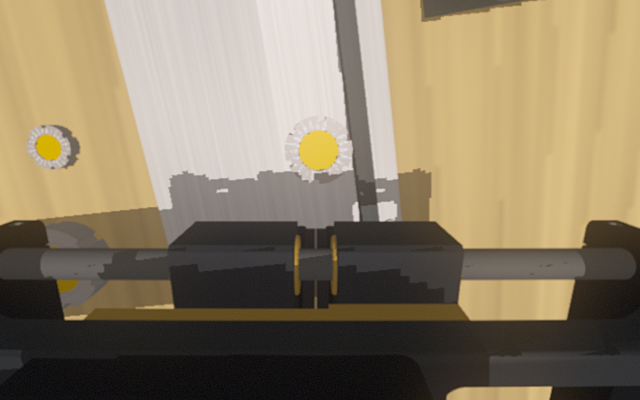

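The nut at (319,150) lies against the fence, straight ahead of the fingers. I'll descend behind it.

```bash
python3 -m pendant '{"xyz":[[0,0,-0.025],[0,0,-0.02],[0,0,-0.008],[0,0,0],[0,0,0]],"turn":[0,0,0,0,0]}'
python3 - <<'E'
from h import *
o=readout.get_obs();im,p,T=snap('wrist','w6');print(o['tool_pos'])
E
```

```text
time_s: 11.2
tool_pos: [0.5607, -0.1448, 0.0288]
tool_rot: [139.0, 88.9, 42.5]
force: [1.1, 0.7, 0.9]
grip_width: 0.0007
[ 0.56069105 -0.14483596  0.02878326]
```

View pics/w6.png

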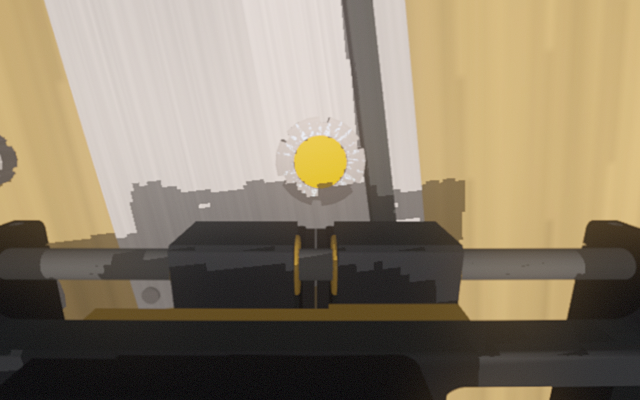

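```bash
python3 -m pendant '{"xyz":[[0,0.004,-0.0025],[0,0.004,0],[-0.0003,0.006,0],[-0.0003,0.006,0],[-0.0003,0.006,0],[-0.0003,0.006,0],[-0.0003,0.006,0],[0,0,0]],"turn":[0,0,0,0,0,0,0,0]}'
python3 - <<'E'
from h import *
o=readout.get_obs();im,p,T=snap('wrist','w7');print(o['tool_pos'])
E
```

```text
time_s: 12.25
tool_pos: [0.5598, -0.104, 0.0275]
tool_rot: [132.9, 88.8, 36.4]
force: [-1.1, 0.9, 0.4]
grip_width: 0.0005
[ 0.55982159 -0.10403976  0.02746577]
```

View pics/w7.png

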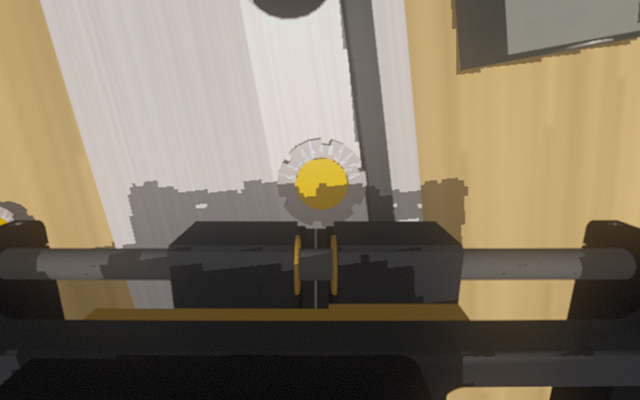

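The nut at (320,182) is pushed along and still touches the fence. The pocket shows at (288,5).

```bash
python3 -m pendant '{"xyz":[[-0.0003,0.006,-0.0015],[-0.0003,0.006,-0.0005],[-0.0003,0.006,0],[-0.0003,0.006,0],[-0.0003,0.006,0],[-0.0003,0.006,0],[-0.0003,0.006,0],[-0.0003,0.006,0],[-0.0003,0.006,0],[0,0,0]],"turn":[0,0,0,0,0,0,0,0,0,0]}'
python3 - <<'E'
from h import *
o=readout.get_obs();im,p,T=snap('wrist','w8');print(o['tool_pos'])
E
```

```text
time_s: 13.55
tool_pos: [0.5574, -0.0477, 0.0259]
tool_rot: [127.6, 88.8, 31.1]
force: [-0.0, 0.2, -0.6]
grip_width: 0.0006
[ 0.55742988 -0.04773167  0.02587616]
```

View pics/w8.png

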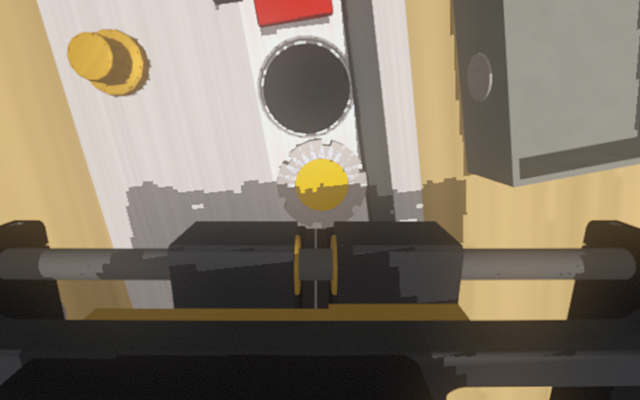

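The nut at (320,185) is on the fence, about 46 mm short of the pocket at (306,87).

```bash
python3 -m pendant '{"xyz":[[-0.0003,0.005,0],[-0.0003,0.005,0],[-0.0003,0.005,0],[-0.0003,0.005,0],[-0.0003,0.005,0],[-0.0003,0.005,0],[-0.0002,0.004,0],[0,0,0]],"turn":[0,0,0,0,0,0,0,0]}'
python3 - <<'E'
from h import *
o=readout.get_obs();im,p,T=snap('wrist','w9');print(o['tool_pos'])
E
```

```text
time_s: 14.6
tool_pos: [0.5549, -0.0123, 0.0257]
tool_rot: [127.0, 88.9, 30.4]
force: [0.5, -0.9, 0.2]
grip_width: 0.0004
[ 0.55493502 -0.01233688  0.02570905]
```

View pics/w9.png

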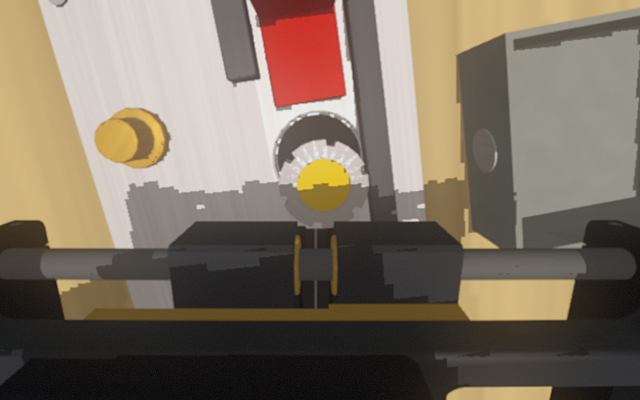

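Part of the pocket still shows above the nut, so there is roughly 11 mm to go. I'll use slow rows.

```bash
python3 -m pendant '{"xyz":[[0,0.002,0],[-0.0001,0.002,0],[-0.0001,0.0015,0],[-0.0001,0.0015,0],[0,0,0]],"turn":[0,0,0,0,0]}'
python3 - <<'E'
from h import *
o=readout.get_obs();im,p,T=snap('wrist','w10');print(o['tool_pos']);cv2.imwrite('pics/w10c.png',cv2.resize(im[80:240,200:440,::-1],None,fx=3.3,fy=3.3))
E
```

```text
time_s: 15.28
tool_pos: [0.5547, -0.0064, 0.0258]
tool_rot: [124.1, 88.9, 27.4]
force: [-0.2, -0.1, -0.3]
grip_width: 0.0004
[ 0.55470964 -0.00643899  0.02579107]
```

View pics/w10c.png

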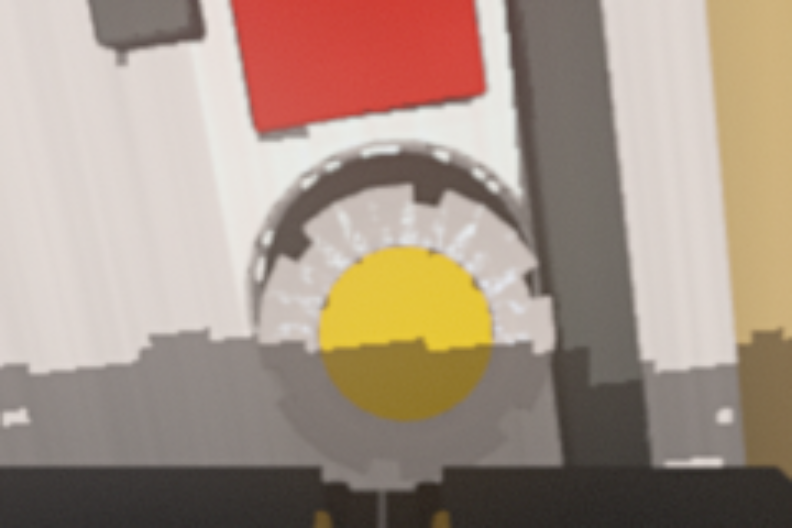

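```bash
python3 -m pendant '{"xyz":[[0,0.0015,0],[0,0.0015,0],[0,0.001,0],[0,0,0]],"turn":[0,0,0,0]}'
python3 - <<'E'
from h import *
o=readout.get_obs();im,p,T=snap('wrist','w11');print(o['tool_pos']);cv2.imwrite('pics/w11c.png',cv2.resize(im[80:240,200:440,::-1],None,fx=3.3,fy=3.3))
E
```

```text
time_s: 15.82
tool_pos: [0.5542, -0.0005, 0.0252]
tool_rot: [130.5, 88.9, 33.9]
force: [0.0, 0.8, -0.7]
grip_width: 0.0004
[ 5.54233409e-01 -5.09126416e-04  2.52029701e-02]
```

View pics/w11c.png

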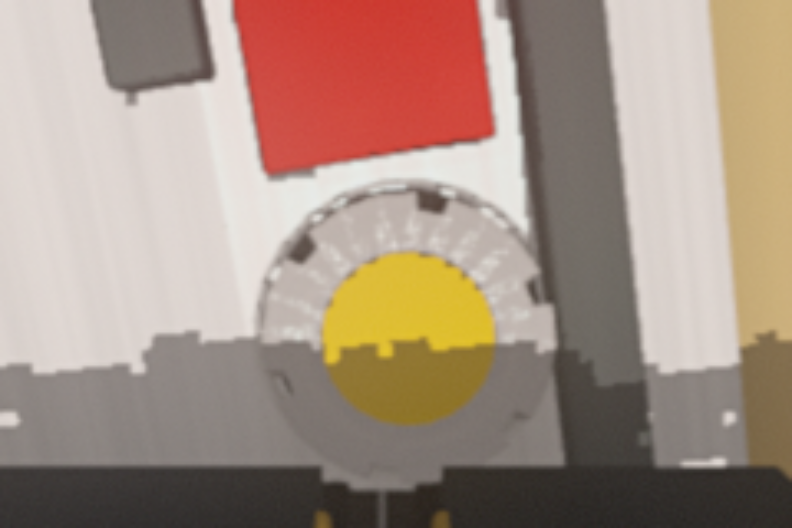

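The nut, crop (408,338), nearly covers the pocket, but it isn't clear that it has dropped. I'll push a little more.

```bash
python3 -m pendant '{"xyz":[[0,0.001,0],[0,0,0]],"turn":[0,0]}'
python3 - <<'E'
from h import *
o=readout.get_obs();im,p,T=snap('wrist','w12');print(o['tool_pos']);cv2.imwrite('pics/w12c.png',cv2.resize(im[80:240,200:440,::-1],None,fx=3.3,fy=3.3))
im,p,T=snap('side','s12');cv2.imwrite('pics/s12c.png',cv2.resize(im[150:300,220:400,::-1],None,fx=4,fy=4))
E
```

```text
time_s: 16.12
tool_pos: [0.5542, 0.0004, 0.0252]
tool_rot: [130.4, 88.9, 33.8]
force: [-0.7, -1.3, -0.8]
grip_width: 0.0007
[5.54207878e-01 3.73495452e-04 2.51680914e-02]
```

View pics/w12c.png

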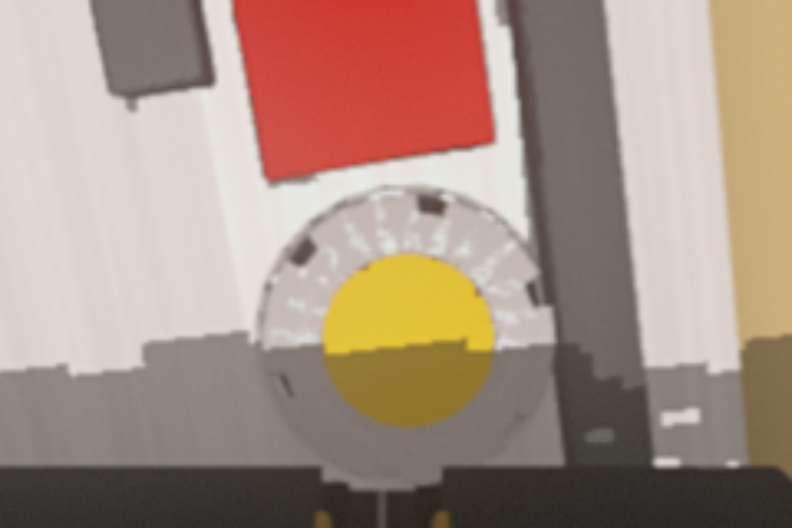

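View pics/s12c.png

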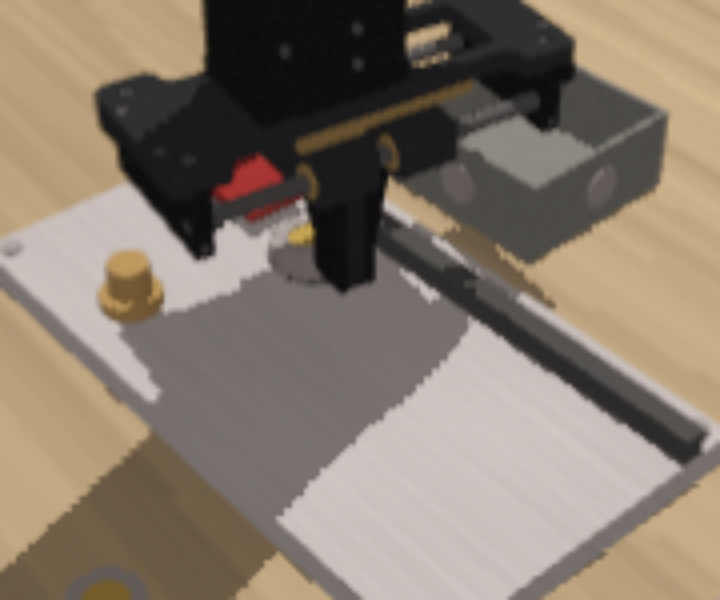

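```bash
python3 -m pendant '{"xyz":[[0.0002,0.001,0],[0,0,0]],"turn":[0,0]}'
python3 - <<'E'
from h import *
o=readout.get_obs();im,p,T=snap('wrist','w13');print(o['tool_pos']);cv2.imwrite('pics/w13c.png',cv2.resize(im[80:240,200:440,::-1],None,fx=3.3,fy=3.3))
E
```

```text
time_s: 16.48
tool_pos: [0.5544, 0.0012, 0.0251]
tool_rot: [130.3, 88.9, 33.6]
force: [0.5, -0.8, -0.3]
grip_width: 0.0008
[0.55435123 0.00119021 0.02513076]
```

View pics/w13c.png

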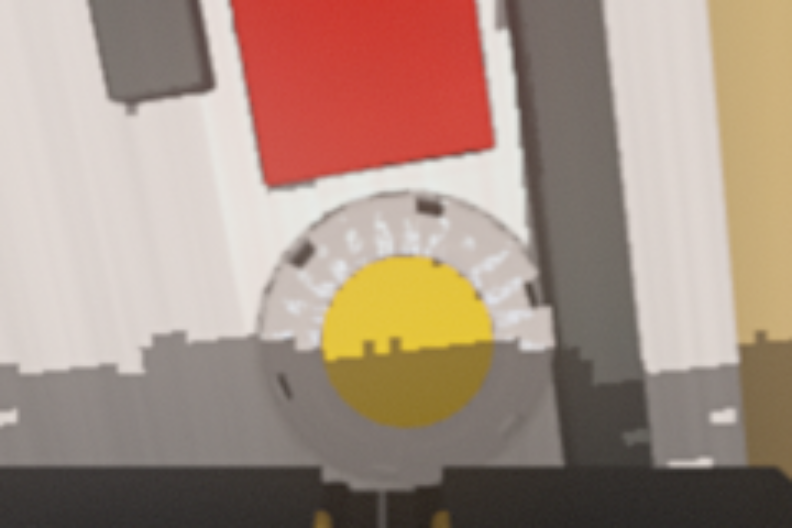

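```bash
python3 - <<'E'
from h import *
# pocket seen from w8-like pose; need stored pose: approximate with current rotation, shifting TCP
o=readout.get_obs()
def at(tp,u,v,z):
    q=dict(o);q['tool_pos']=np.array(tp);p,T=cam('wrist',q);return atz(p,T,u,v,z)
print('pocket w8',at([.55743,-.04773,.02588],306,87,.016))
print('nut w8',at([.55743,-.04773,.02588],321,184.5,.030))
for n,tp,u,v in [('w10',[.5547,-.0064,.0258],405,332),('w11',[.5542,-.0005,.0252],409.5,338),('w12',[.5542,.0004,.0252],409,340),('w13',[.55435,.0012,.0251],407.5,341)]:
    for z in (.030,.022): print(n,z,at(tp,200+u/3.3,80+v/3.3,z).round(4))
im=cv2.imread('pics/w8.png')[20:240,220:400];cv2.imwrite('pics/w8c.png',cv2.resize(im,None,fx=2.7,fy=2.7,interpolation=cv2.INTER_CUBIC))
E
```

```text
pocket w8 [0.56169969 0.03173207 0.016     ]
nut w8 [ 0.56339578 -0.01503369  0.03      ]
w10 0.03 [0.5617 0.0281 0.03  ]
w10 0.022 [0.5618 0.0266 0.022 ]
w11 0.03 [0.5618 0.0332 0.03  ]
w11 0.022 [0.5619 0.0317 0.022 ]
w12 0.03 [0.5616 0.0338 0.03  ]
w12 0.022 [0.5618 0.0323 0.022 ]
w13 0.03 [0.5616 0.0345 0.03  ]
w13 0.022 [0.5617 0.0329 0.022 ]
```

View pics/w8c.png

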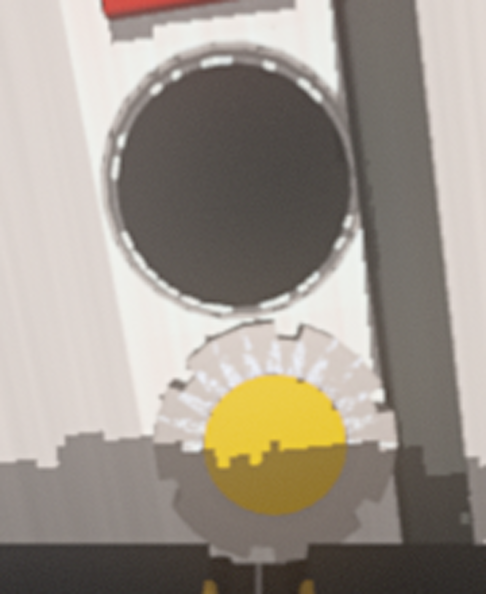

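If the nut is seated, it works out at (0.5617, 0.0325), which matches the pocket at (0.5617, 0.0317). If it were still on the deck it would have overshot. I'll back off and look.

```bash
python3 -m pendant '{"xyz":[[0,-0.006,0],[0,-0.008,0],[0,-0.02,0.01],[0,-0.03,0.03],[0,-0.03,0.03],[0,-0.02,0.02],[0,0,0]],"turn":[0,0,0,0,0,0,0]}'
python3 - <<'E'
from h import *
o=readout.get_obs();im,p,T=snap('wrist','w14');print(o['tool_pos'])
im,p,T=snap('side','s14');cv2.imwrite('pics/s14c.png',cv2.resize(im[160:260,230:380,::-1],None,fx=5,fy=5,interpolation=cv2.INTER_CUBIC))
E
```

```text
time_s: 17.4
tool_pos: [0.5535, -0.1188, 0.1175]
tool_rot: [131.8, 88.9, 35.1]
force: [-0.1, -0.4, -0.3]
grip_width: 0.0005
[ 0.55347218 -0.11876206  0.11747316]
```

View pics/w14.png

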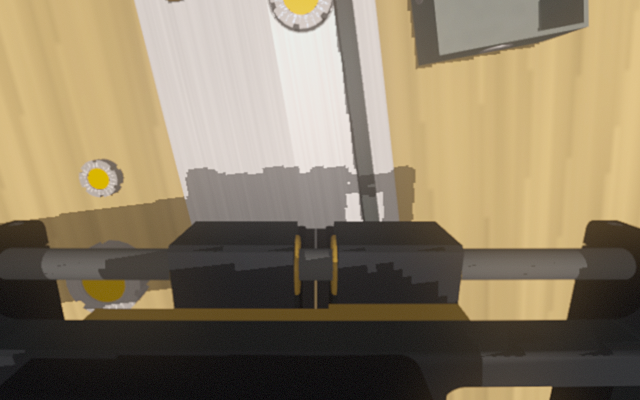

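View pics/s14c.png

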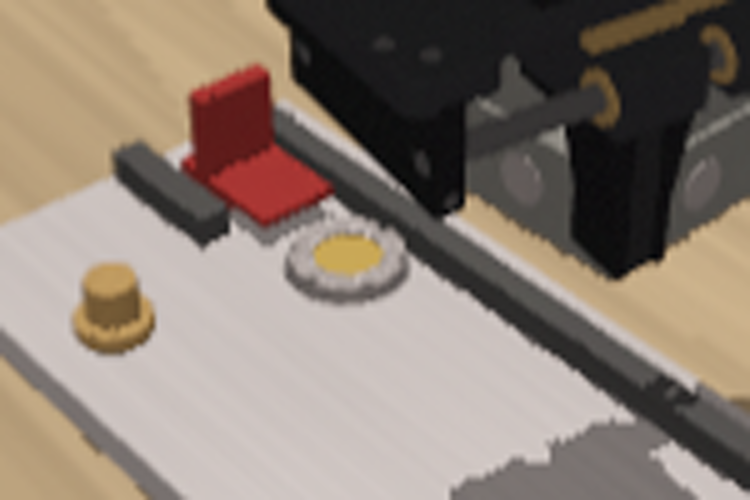

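The side view shows the nut, crop (347,255), sitting low and flat in the pocket, with only a thin rim above the deck. I'll verify that numerically and move over behind the gate tab.

```bash
python3 -m pendant '{"xyz":[[0.001,0.045,0.003],[0.001,0.045,0.003],[0.001,0.045,0.003],[0.001,0.045,0],[0.001,0.045,0],[0,0.045,0],[0,0,0]],"turn":[0.025,0.025,0.025,0.025,0.025,0.02,0]}'
python3 - <<'E'
from h import *
o=readout.get_obs();M=R.from_euler('xyz',o['tool_rot'],degrees=True).as_matrix();print(o['tool_pos'],np.degrees(np.arctan2(M[1,1],M[0,1])),o['qpos'])
p,T=cam('side');print('nut if seated',atz(p,T,299.4,211,.022))
im,p,T=snap('side','s15');cv2.imwrite('pics/s15c.png',cv2.resize(im[110:260,200:380,::-1],None,fx=4,fy=4,interpolation=cv2.INTER_CUBIC))
im,p,T=snap('scene','c15');cv2.imwrite('pics/c15c.png',cv2.resize(im[120:260,240:420,::-1],None,fx=4,fy=4,interpolation=cv2.INTER_CUBIC))
E
```

```text
time_s: 18.38
tool_pos: [0.5465, 0.1729, 0.1158]
tool_rot: [-172.0, 88.8, 100.8]
force: [-0.3, 0.1, 0.0]
grip_width: 0.0003
[0.54653709 0.17285974 0.11579813] 2.854084217621921 [ 24.38488838  21.11088289 -52.26855479 100.50578506  16.77430635
  66.78933987 -29.77415269]
nut if seated [0.56208319 0.02817452 0.022     ]
```

View pics/s15c.png

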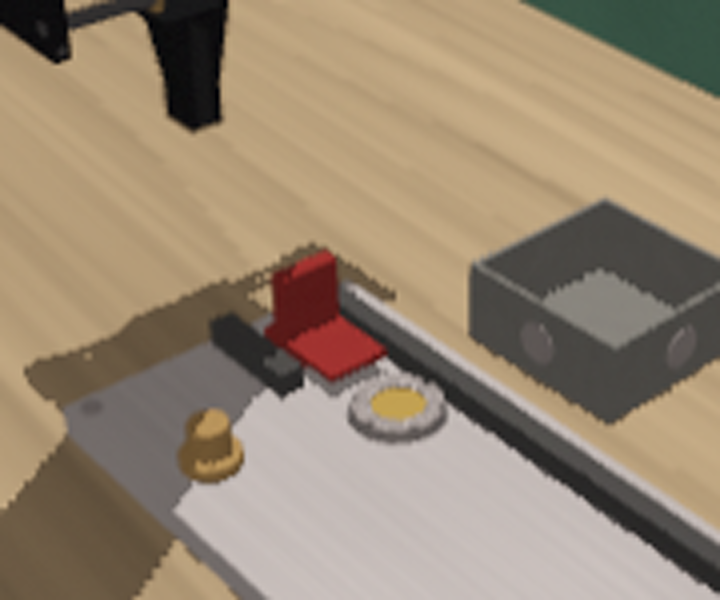

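View pics/c15c.png

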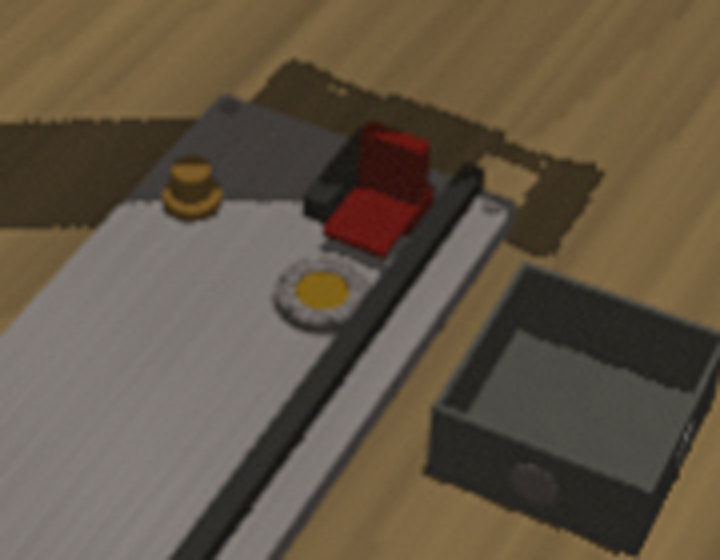

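The nut is seated in both views: side crop (398,405) and scene crop (322,290). I'll line up with the tab and descend beyond it.

```bash
python3 -m pendant '{"xyz":[[0.006,-0.01,-0.02],[0.006,-0.01,-0.025],[0,0,-0.02],[0,0,-0.01],[0,0,0],[0,0,0]],"turn":[0,0,0,0,0,0]}'
```

```text
time_s: 19.23
tool_pos: [0.5595, 0.1396, 0.0328]
tool_rot: [-152.2, 89.1, 119.9]
force: [-0.0, 1.4, -0.8]
grip_width: 0.0003
```

```bash
python3 -m pendant '{"xyz":[[-0.0005,0,0.005],[-0.0005,0,0.004],[0,0,0]],"turn":[0,0,0]}'
python3 - <<'E'
from h import *
im,p,T=snap('side','s16');cv2.imwrite('pics/s16c.png',cv2.resize(im[110:260,200:380,::-1],None,fx=4,fy=4,interpolation=cv2.INTER_CUBIC))
im,p,T=snap('scene','c16');cv2.imwrite('pics/c16c.png',cv2.resize(im[120:220,280:420,::-1],None,fx=5,fy=5,interpolation=cv2.INTER_CUBIC))
E
```

```text
time_s: 19.6
tool_pos: [0.5597, 0.1407, 0.0446]
tool_rot: [-166.1, 89.1, 106.0]
force: [0.3, -0.1, -0.3]
grip_width: 0.0007
```

View pics/s16c.png

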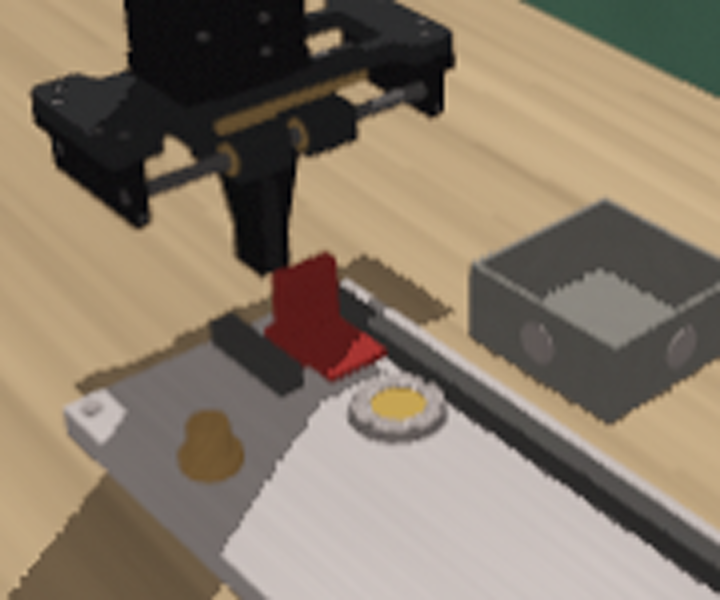

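View pics/c16c.png

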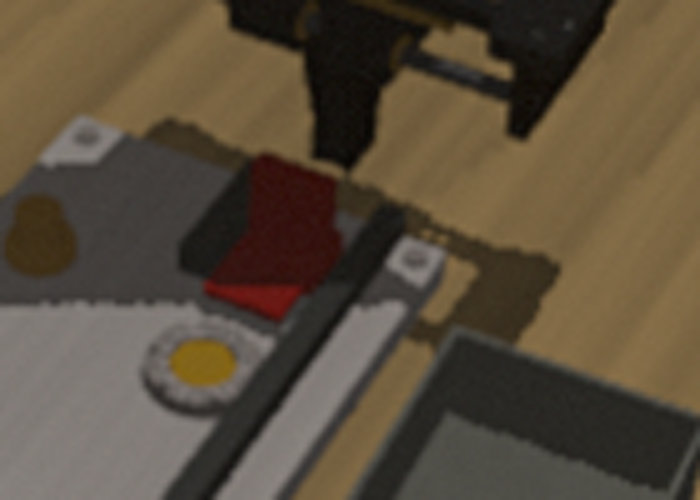

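The fingers hang beyond the tab and in line with it: tips at side crop (265,265), tab at (305,290). Now I'll feel for the face.

```bash
python3 -m pendant '{"xyz":[[-0.001,-0.004,-0.001],[0,-0.004,-0.001],[0,-0.004,0],[0,-0.002,0],[0,-0.002,0],[0,-0.0015,0],[0,0,0]],"turn":[0,0,0,0,0,0,0]}';python3 -m pendant '{"xyz":[[0,-0.0015,0],[0,-0.0015,0]],"turn":[0,0]}';python3 -m pendant '{"xyz":[[0,-0.0015,0],[0,-0.0015,0]],"turn":[0,0]}'
```

```text
time_s: 20.58
tool_pos: [0.5581, 0.1212, 0.0414]
tool_rot: [-159.2, 89.1, 112.8]
force: [-0.6, -0.7, 0.0]
grip_width: 0.0001
time_s: 20.82
tool_pos: [0.5581, 0.1184, 0.0415]
tool_rot: [-159.9, 89.1, 112.2]
force: [1.0, -0.3, 0.4]
grip_width: 0.0004
time_s: 21.08
tool_pos: [0.558, 0.1174, 0.0416]
tool_rot: [-165.5, 89.0, 106.6]
force: [0.1, 3.8, -2.0]
grip_width: 0.0008
```

```bash
python3 -m pendant '{"xyz":[[0,-0.0015,0]],"turn":[0]}';python3 -m pendant '{"xyz":[[0,-0.0015,0]],"turn":[0]}';python3 -m pendant '{"xyz":[[0,-0.0015,0]],"turn":[0]}'
```

```text
time_s: 21.2
tool_pos: [0.558, 0.1173, 0.0417]
tool_rot: [-168.5, 88.9, 103.7]
force: [1.0, 4.7, -1.5]
grip_width: 0.0004
time_s: 21.32
tool_pos: [0.558, 0.1166, 0.0417]
tool_rot: [-170.2, 88.8, 102.1]
force: [1.0, 3.9, -1.4]
grip_width: 0.0009
time_s: 21.45
tool_pos: [0.5581, 0.1155, 0.0417]
tool_rot: [-171.4, 88.8, 100.9]
force: [1.3, 4.4, -1.7]
grip_width: 0.0005
```

```bash
python3 -m pendant '{"xyz":[[0,-0.0018,0],[0,-0.0018,0],[0,-0.0018,0],[0.0002,-0.0018,0]],"turn":[0,0,0,0]}';python3 -m pendant '{"xyz":[[0.0001,-0.0018,0],[0.0001,-0.0018,0],[0.0001,-0.0018,0],[0.0001,-0.0018,0]],"turn":[0,0,0,0]}'
python3 - <<'E'
from h import *
im,p,T=snap('scene','c17');cv2.imwrite('pics/c17c.png',cv2.resize(im[120:220,280:420,::-1],None,fx=5,fy=5,interpolation=cv2.INTER_CUBIC))
E
```

```text
time_s: 21.95
tool_pos: [0.5585, 0.1079, 0.0417]
tool_rot: [-172.3, 88.8, 99.9]
force: [1.2, 4.0, -1.3]
grip_width: 0.0006
time_s: 22.45
tool_pos: [0.5588, 0.1002, 0.0417]
tool_rot: [-171.7, 88.8, 100.5]
force: [0.6, 3.6, -1.4]
grip_width: 0.0005
```

View pics/c17c.png

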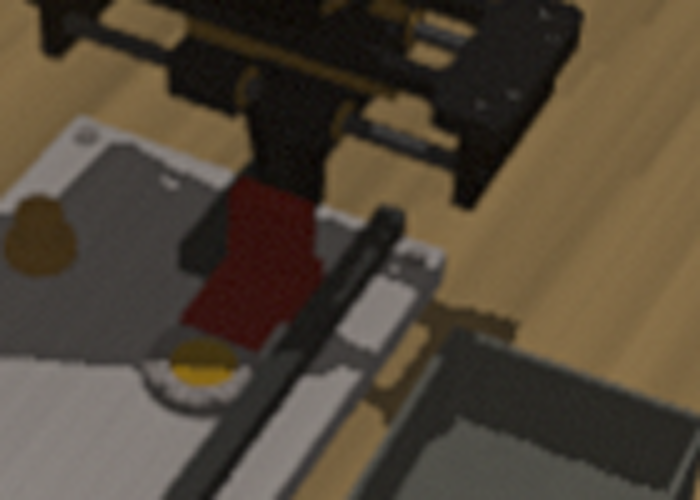

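The gate has moved about 17 mm; its tongue now covers the nut's rim at crop (240,340).

```bash
python3 -m pendant '{"xyz":[[0.0001,-0.0015,0],[0.0001,-0.0015,0],[0.0001,-0.0015,0]],"turn":[0,0,0]}';python3 -m pendant '{"xyz":[[0.0001,-0.0012,0],[0.0001,-0.0012,0]],"turn":[0,0]}';python3 -m pendant '{"xyz":[[0.0001,-0.0012,0],[0.0001,-0.0012,0]],"turn":[0,0]}'
```

```text
time_s: 22.88
tool_pos: [0.559, 0.0952, 0.0417]
tool_rot: [-170.9, 88.8, 101.3]
force: [1.3, 4.5, -2.2]
grip_width: 0.0003
time_s: 23.12
tool_pos: [0.5591, 0.0926, 0.0417]
tool_rot: [-170.4, 88.8, 101.8]
force: [-0.5, 4.9, -1.3]
grip_width: 0.0003
time_s: 23.38
tool_pos: [0.5592, 0.0901, 0.0417]
tool_rot: [-169.7, 88.8, 102.5]
force: [1.2, 3.5, -1.6]
grip_width: 0.0005
```

```bash
python3 -m pendant '{"xyz":[[0.0001,-0.0012,0],[0.0001,-0.0012,0]],"turn":[0,0]}';python3 -m pendant '{"xyz":[[0,-0.001,0]],"turn":[0]}';python3 -m pendant '{"xyz":[[0,-0.001,0]],"turn":[0]}';
```

```text
time_s: 23.62
tool_pos: [0.5592, 0.0893, 0.0418]
tool_rot: [-171.3, 88.6, 100.9]
force: [0.7, 7.1, -1.9]
grip_width: 0.0006
time_s: 23.75
tool_pos: [0.5592, 0.0894, 0.0418]
tool_rot: [-172.5, 88.5, 99.8]
force: [1.0, 5.5, -2.8]
grip_width: 0.0006
time_s: 23.88
tool_pos: [0.5592, 0.0894, 0.0418]
tool_rot: [-173.8, 88.5, 98.6]
force: [1.1, 6.7, -2.1]
grip_width: 0.0005
```

```bash
python3 -m pendant '{"xyz":[[0,-0.0013,0]],"turn":[0]}';python3 -m pendant '{"xyz":[[0,-0.0015,0]],"turn":[0]}';python3 -m pendant '{"xyz":[[0,-0.0016,0],[0,-0.0016,0]],"turn":[0,0]}'
```

```text
time_s: 24.0
tool_pos: [0.5592, 0.0894, 0.0418]
tool_rot: [-175.1, 88.4, 97.3]
force: [-0.0, 6.2, -2.4]
grip_width: 0.0006
time_s: 24.12
tool_pos: [0.5592, 0.0895, 0.0419]
tool_rot: [-176.4, 88.2, 96.1]
force: [0.9, 7.3, -3.6]
grip_width: 0.0009
time_s: 24.38
tool_pos: [0.5592, 0.0895, 0.0419]
tool_rot: [-178.7, 88.0, 93.9]
force: [0.5, 6.1, -3.9]
grip_width: 0.0002
```

```bash
python3 -m pendant '{"xyz":[[0,-0.002,0]],"turn":[0]}';python3 -m pendant '{"xyz":[[0,-0.0024,0]],"turn":[0]}'
```

```text
time_s: 24.5
tool_pos: [0.5592, 0.0895, 0.042]
tool_rot: [-179.9, 87.8, 92.8]
force: [1.5, 8.4, -3.3]
grip_width: 0.0004
time_s: 24.62
tool_pos: [0.5591, 0.0895, 0.0421]
tool_rot: [179.0, 87.6, 91.7]
force: [0.8, 8.7, -2.8]
grip_width: 0.0004
```

The camera calls hold the last target, so I'll use them to watch the force steadily during the lean.

```bash
python3 -m pendant '{"xyz":[[0,-0.0026,0]],"turn":[0]}'
python3 - <<'E'
from h import *
for i in range(5):
    im=read_camera('side');o=readout.get_obs();print(o['time_s'],o['tool_pos'].round(4),o['tool_rot'].round(1),o['force'].round(1),np.linalg.norm(o['force']).round(1))
E
```

```text
time_s: 24.75
tool_pos: [0.5591, 0.0896, 0.0421]
tool_rot: [177.9, 87.4, 90.6]
force: [1.7, 8.6, -3.2]
grip_width: 0.0004
24.8 [0.5591 0.0896 0.0421] [177.9  87.4  90.6] [ 1.6  8.6 -3.9] 9.5
24.85 [0.5592 0.0896 0.0421] [177.8  87.4  90.6] [ 1.7  9.5 -3.4] 10.2
24.9 [0.5592 0.0896 0.0421] [177.9  87.4  90.6] [ 1.5  9.4 -3.7] 10.2
24.95 [0.5591 0.0896 0.0421] [177.9  87.4  90.7] [ 1.4  8.5 -3.7] 9.4
25.0 [0.5591 0.0896 0.0421] [177.9  87.4  90.6] [ 1.7  8.8 -4.4] 10.0
```

It holds steady at about 10 N. I'll continue for another second.

```bash
python3 - <<'E'
from h import *
F=[]
for i in range(20):
    im=read_camera('side' if i%2 else 'scene');F.append(np.linalg.norm(readout.get_obs()['force']))
    cv2.imwrite('pics/hold_%s.png'%('side' if i%2 else 'scene'),im[:,:,::-1])
print(np.round(F,1),readout.get_obs()['time_s'],readout.get_obs()['tool_pos'])
a=cv2.imread('pics/hold_side.png')[110:260,200:380];cv2.imwrite('pics/hsc.png',cv2.resize(a,None,fx=4,fy=4,interpolation=cv2.INTER_CUBIC))
E
```

```text
[ 9.5 10.4 10.   9.3  9.8 10.3  8.9  9.7  9.5  9.7  9.4  9.2  9.5  9.3
  9.9  9.2  9.1  9.5 10.8  9.5] 26.0 [0.55916114 0.08958047 0.04212112]
```

View pics/hsc.png

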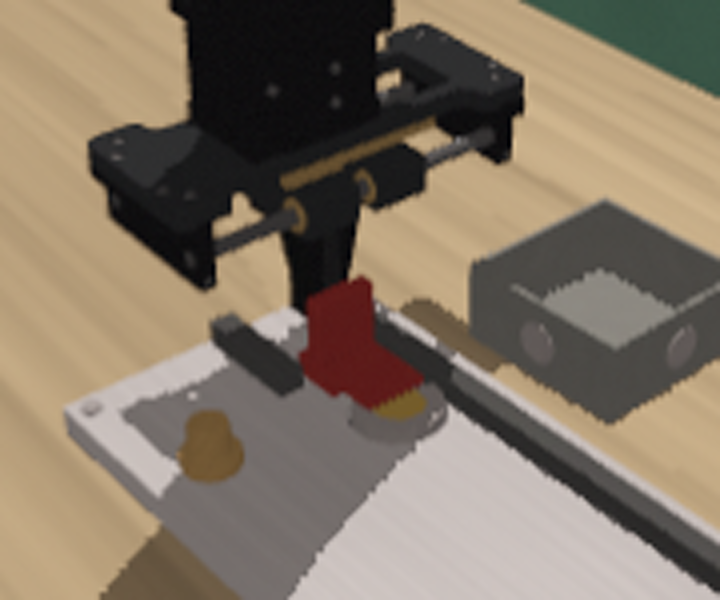

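```bash
python3 -m pendant '{"xyz":[[0,0.003,0],[0,0.008,0],[0,0.015,0],[-0.005,0.025,0.02],[-0.01,0.03,0.04],[-0.01,0.03,0.04],[0,0.03,0.03],[0,0,0],[0,0,0]],"turn":[0,0,0,0,0,0,0,0,0]}'
python3 - <<'E'
from h import *
im,p,T=snap('side','s20');cv2.imwrite('pics/s20c.png',cv2.resize(im[110:260,200:380,::-1],None,fx=4,fy=4,interpolation=cv2.INTER_CUBIC))
im,p,T=snap('scene','c20');cv2.imwrite('pics/c20c.png',cv2.resize(im[120:220,280:420,::-1],None,fx=5,fy=5,interpolation=cv2.INTER_CUBIC))
for n in ['scene','side']:
    p,T=cam(n)
    for nm in ['bushing_center','junction_box_center','coupling_center','gate_tab']:
        for d in pinpoint(n,nm)[:1]: print(n,nm,round(d['score'],2),w(T,d['at']).round(4))
E
```

```text
time_s: 27.12
tool_pos: [0.529, 0.24, 0.1821]
tool_rot: [174.6, 87.7, 87.7]
force: [0.2, -1.5, 0.2]
grip_width: 0.0003
scene bushing_center 0.75 [0.4711 0.0461 0.0283]
scene junction_box_center 0.62 [0.6961 0.033  0.0228]
scene coupling_center 0.9 [ 0.532  -0.2649  0.0264]
side bushing_center 0.68 [0.4766 0.0513 0.025 ]
side junction_box_center 0.87 [0.6942 0.0311 0.0252]
side coupling_center 0.62 [ 0.5277 -0.2633  0.0226]
side gate_tab 0.65 [0.5636 0.0757 0.0531]
```

View pics/s20c.png

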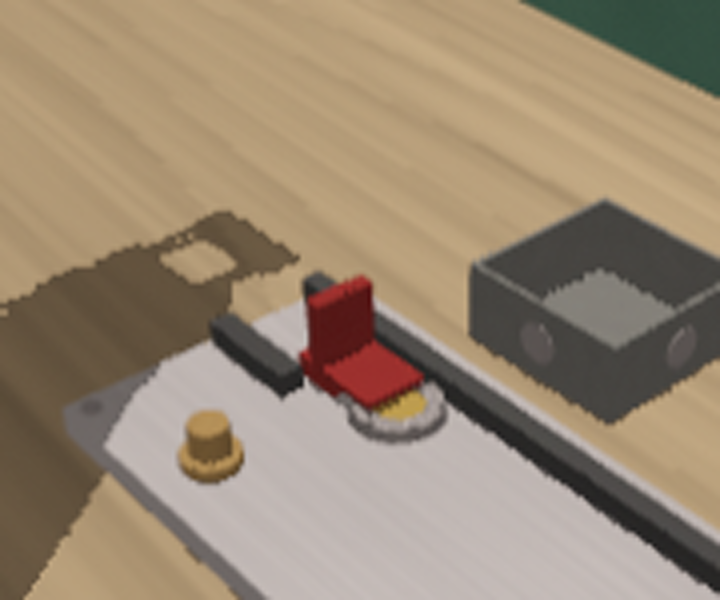

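View pics/c20c.png

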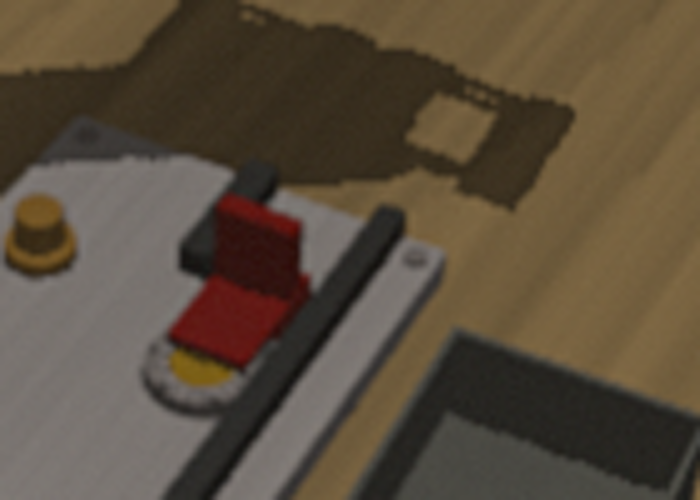

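The nut is flat in the pocket with the tongue over its +y half (side crop (400,405), scene crop (205,355)). The tab is found at y 0.0757 m against 0.0748 m expected when home. The loose parts haven't moved beyond the measuring error, and the hand is clear.

```bash
python3 -c "
from h import *
print(sign_off())"
```

```text
the job is handed in; nothing more can be done
None
```

I handed the job in at about 27 s. The nut is in the pocket and the gate is home, as far as the images and force readings show; the sign-off gave no verdict.

- **Nut:** I pushed the middle-sized ring nut, the one on the deck, against the fence with the shut fingertips. I then pushed it along the fence until it dropped into the pocket. Force readings stayed at about 7 N or less. Both fixed cameras show it lying flat with only a thin rim above the deck.
- **Gate:** I felt for the tab and touched it about 7 mm farther out than I had estimated from the picture. The gate then slid about 28 mm at roughly 4 N until it stopped dead. I leaned on it at 9–11 N for about 1.2 s without it moving, then backed the hand off.
- **Last checks:** The tongue covers the +y half of the nut. The tab was found at y = 0.0757 m, against 0.0748 m expected at home. The bushing, junction box and coupling are within about 5 mm of their first detections, which is the networks' own scatter.

**What disagreed:**
- The jig position differed by about 3 mm between the wrist and fixed cameras. I relied on the fence and on touch instead.
- From the wrist view alone, the moment the nut dropped was unclear. I pushed about 2 mm more before backing off to confirm it.
- During the lean the hand tilted about 2°, and 3–4 N of the measured push was vertical.

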